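# Load the bolt chute

### The job

Load the two large hexagon bolts into the sloping steel chute, one after the other, each lying along the trough with its head uphill and its threaded end downhill, and let them slide down so that they queue end to end against the stop at the bottom. Leave the smaller bolt and the loose nut where they are.

Things in the scene. Friction and masses are not known exactly. Their poses are not given: they have to be found in the camera images.
- big_bolt_1_mid (a point): Large plain steel hexagon bolt, loose on the bench, 70 mm long, about 0.13 kg; shank 16 mm thick, head 24 mm across the flats, 27 over the corners. The point is the middle of its length, on its axis (10 to 12 mm above the bench), on the shank; the head spans 22 to 35 mm from it. The y axis runs along the bolt: +y to the head end, -y to the threaded end.
- big_bolt_2_mid (a point): A second large bolt, the same in every way as the first; the two are interchangeable.
- small_bolt_mid (a point): Bystander: a smaller hexagon bolt of the same kind, 58 mm long, shank 12 mm, head 18 mm across the flats; the point is its middle, y axis to its head. Not to be moved.
- nut_mid (a point): Bystander: a loose hexagon nut 36 x 41 mm, 19 mm high, lying flat; the point is its centre. Not to be moved.
- chute: Open polished steel trough 215 mm long, fixed on a grey foot plate 80 x 235 mm, sloping at 20 degrees, with a stop plate 64 mm wide and 26 mm high across its low end. Its floor is 36 mm wide; the sides flare out at 45 degrees to 12 mm above the floor, 60 mm apart inside, 66 outside. Origin: under the middle of the foot plate, on the bench; y is level and points to the high end, z up.
- chute_load (a point): Point on the middle of the trough's floor, 165 mm up the slope from the stop (50 mm from the open top end), about 80 mm above the bench: a good place to lay a bolt's middle. y points uphill along the trough (rising 20 degrees), x is level across it, z stands square to its floor. The floor is slippery (friction about 0.15): a bolt let go here slides down by itself.
- chute_seat1 (a point): Point in the same trough, 35 mm up from the stop and 11 mm above the floor: where the middle of the first bolt comes to rest against the stop. Same axes as the loading point.
- chute_seat2 (a point): Point 105 mm up from the stop and 11 mm above the floor: where the middle of the second bolt comes to rest, its threaded end against the first bolt's head. Same axes.
Not all that is in view belongs to the job. What is shaped like the part that bears big_bolt_2_mid but black or red is not meant. What is shaped like the part that bears big_bolt_1_mid but yellow is not meant.

How it is judged (in metres and radians):
At the end, for the whole second after the job is handed in: One large bolt rests with its middle within 15 mm of the seat by the stop, the other within 20 mm of the next seat up; both lie along the trough within 15 degrees with their heads uphill (the head end of the axis at least 10 degrees above level), released and at rest. Either bolt may be first (((distance between big_bolt_1_mid and chute_seat1 below 0.015 m and distance between big_bolt_2_mid and chute_seat2 below 0.02 m) or (distance between big_bolt_2_mid and chute_seat1 below 0.015 m and distance between big_bolt_1_mid and chute_seat2 below 0.02 m)) and angle between each of big_bolt_1_mid, big_bolt_2_mid's own y axis and vertical below 1.4 rad and angle between the y axis of each of big_bolt_1_mid, big_bolt_2_mid and the y axis of chute_seat1, either way round below 0.26 rad and linear speed of each of big_bolt_1, big_bolt_2 below 0.02 m/s); the robot touches nothing.
It fails at once if the smaller bolt is moved by more than 30 mm (distance of small_bolt_mid from where it was at the start of the episode above 0.03 m).
It fails at once if the nut is moved by more than 30 mm (distance of nut_mid from where it was at the start of the episode above 0.03 m).
It also fails if it takes over 58 s, if anything falls off the work surface, if the arm or the gripper's body presses on something with over 40 N, if the wrist force passes 120 N, or if a joint passes its speed limit or range.

### The arm

A 6-joint arm with a two-finger parallel gripper is mounted at the origin on a cart in front of the work surface, level with it; the furniture and walls round the work are solid. World frame = base frame: x ahead of the robot, y to its left, z up, the work surface at z = 0. Lengths are in m, angles in degrees, forces in N, time in s.
With the tool pointing down it reaches from about 0.4 to 0.825 m from the base axis. Payload 7 kg.
Tool frame: the origin (TCP) lies at the centre of the arm's flange, where the gripper is bolted on; the fingertips stand 178 mm ahead of it and the grasp point (between the pads) lies 159 mm ahead of it; x points along the fingers, y is the direction in which the jaws open and shut, and the axes are right-handed (so a half turn about x gives the same grasp; the last joint's range is limited). The gripper opens to 88 mm and grips with 3 to 60 N. Pads are 19 mm wide; open, the fingers measure 130 mm over their backs; the gripper's body (78 mm by 193 mm) begins 47 mm behind the grasp point.
Start: joints at [-59.582, 20.546, 0.682, 0, -70.136, -16.507], TCP at [0.162, -0.655, 0.405] pointing down, gripper open.
Joint ranges: [-176.03, 176.03], [-82.01, 121.73], [-58.28, 71.71], [-173.87, 95.51], [-174.79, -0.11], [-173.66, 173.66]. Speed limits (degrees/s): [136.94, 136.94, 172.46, 180, 180, 180].

### API

Orientations are given as [roll, pitch, yaw] about the fixed x, y, z axes, in that order (R = Rz(yaw) Ry(pitch) Rx(roll)).
In Python, from plant import ctrl gives the robot as it stands. The module is installed in compiled form; this text tells all that it offers.
- The arm moves only by the shell command python3 -m inch 'ROWS'. ROWS is JSON, one flat list of numbers, 7 for each row, row after row: the shift along the tool's x, y, z in m, then the turn, a rotation vector about the tool's x, y, z in degrees, then the finger opening in m, from 0 to 0.0876. In form: [dx, dy, dz, rx, ry, rz, hand, dx, dy, dz, rx, ry, rz, hand, ...]. A call has 1 to 20 rows; each row shifts and turns the pose as measured when the row begins, along the tool's axes as they then stand; what a row does not reach is not made up. A row lasts 1/8 s, in which the tool goes at most 62.5 mm and 10.7 degrees, less where a joint would pass 70% of its speed; a pose out of reach is approached as far as the arm can. A call with a gripper value outside its range is refused whole. The fingers move at their own pace and stop on an object; the grip force is fixed at half the most. Time passes only in rows, so rows that do not move let the fingers close. It gives the time, the measured TCP pose, the force and the opening at its end, in the units of the state.
- ctrl.get_obs(): the state, without advancing time (a new reading comes with each control period).
- ctrl.snapshot(name): name is "side" or "top" or "wrist"; returns a dict with "color" (480x640x3 uint8, red, green, blue), "depth" (480x640 float32, m along the optical axis (not along the pixel's ray), 0 where there is no reading), "K" (3x3 intrinsics, pixels), "k1" (the pictures are not rectified: a ray, as slopes to the right and down, at radius r is drawn at 1 + k1 r^2 times it, then the intrinsics apply), "position" and "attitude" of the camera in the world; the wrist camera has in their place "hand_eye" (4x4, takes a point from camera to tool coordinates, whose origin is the TCP and whose axes are the tool frame's). Camera axes: x right, y up, looking along -z (the intrinsics and any distortion apply to the point x, -y, -z); pixel columns grow to the right and rows downward; lengths in m; the calibration is good to about 2 mm. A picture is of the moment at which its call begins: read the wrist's pose just before it.
- ctrl.close_job(): hands the job in, once; it reports no verdict.
The state is a dict: "clock": time; "joint_pos": joint angles; "qvel": joint speeds; "tau": joint torques, N m; "tool_pos": TCP position; "orientation": TCP orientation; "force": force on the tool from outside, world axes, zero at the start; "moment": the same for the moment, N m; "opening": finger opening in m.
Only numpy, scipy, OpenCV 4.12 (cv2) and the standard library are available. Lean on these libraries where they do the work, as an engineer would, in place of code of your own. Each camera call takes 0.05 s, during which the arm holds its last target.

## Working session

There is one attempt and no reset: what is moved stays moved. The work goes in short steps, Python scripts to look and compute and a shell command to move; the robot and the scene stay as the last step left them, time stands still between calls to the robot, and variables do not carry over. Pictures are saved under pics/ and viewed, and the job is handed in when it is done.

```bash
mkdir -p pics; ls
cat > h.py <<'E'
import numpy as np, cv2, json
from plant import ctrl
from scipy.spatial.transform import Rotation as R
def snap(n):
    o=ctrl.get_obs(); s=ctrl.snapshot(n)
    s=dict(s); s['obs']=o
    return s
E
python3 - <<'E'
from h import *
o=ctrl.get_obs(); print({k:np.round(v,4).tolist() for k,v in o.items()})
for n in ("side","top","wrist"):
    s=snap(n); cv2.imwrite(f"pics/{n}0.png",s['color'][...,::-1]); np.save(f"{n}0.npy",s,allow_pickle=True)
    print(n,{k:(np.round(v,4).tolist() if not isinstance(v,dict) else 0) for k,v in s.items() if k not in('color','depth','obs')})
print(ctrl.get_obs()['clock'])
E
```

```text
pics
{'clock': 0.0, 'joint_pos': [-59.5818, 20.5917, 0.6352, -0.0205, -70.1344, -16.5062], 'qvel': [0.0107, 0.0534, -0.0446, -0.0133, -0.0601, -0.0157], 'tau': [0.001, -58.2722, 29.3055, 6.997, 0.007, -0.0002], 'tool_pos': [0.1622, -0.655, 0.4037], 'orientation': [94.5118, 89.9071, 108.4168], 'force': [0.1683, 0.2335, 0.0971], 'moment': [-0.0252, -0.0092, 0.0004], 'opening': 0.0878}
side {'K': [[573.5538, 0.0, 322.2707], [0.0, 573.5538, 239.0296], [0.0, 0.0, 1.0]], 'k1': -0.0476, 'position': [-0.0393, 1.1026, 0.7061], 'attitude': [61.7241, 0.6576, -150.941]}
top {'K': [[492.812, 0.0, 310.2846], [0.0, 492.812, 236.5716], [0.0, 0.0, 1.0]], 'k1': -0.1286, 'position': [0.3461, 0.1191, 1.3403], 'attitude': [8.2572, -1.611, -90.3594]}
wrist {'K': [[351.2753, 0.0, 321.1392], [0.0, 351.2753, 242.2803], [0.0, 0.0, 1.0]], 'k1': -0.0193, 'hand_eye': [[0.0001, 0.2674, -0.9636, 0.0216], [1.0, 0.0006, 0.0003, 0.0002], [0.0007, -0.9636, -0.2674, -0.0726], [0.0, 0.0, 0.0, 1.0]]}
0.15
```

View pics/top0.png

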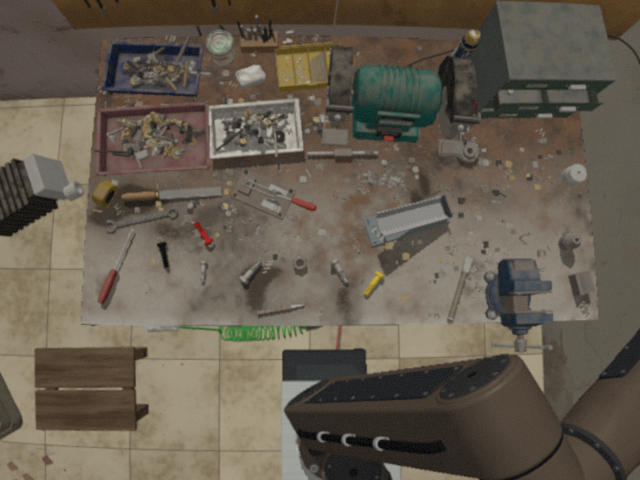

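View pics/side0.png

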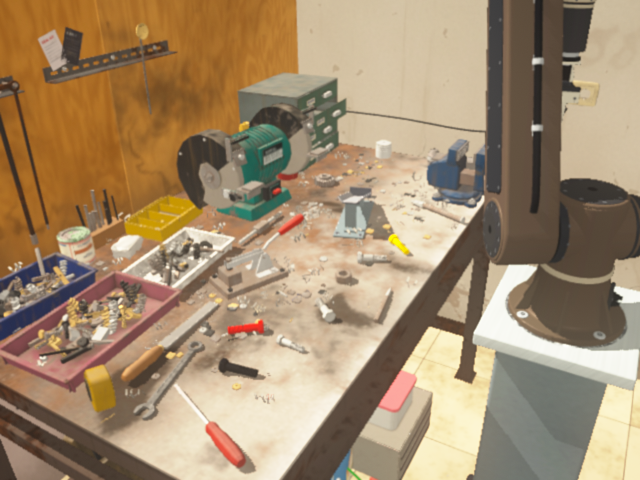

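View pics/wrist0.png

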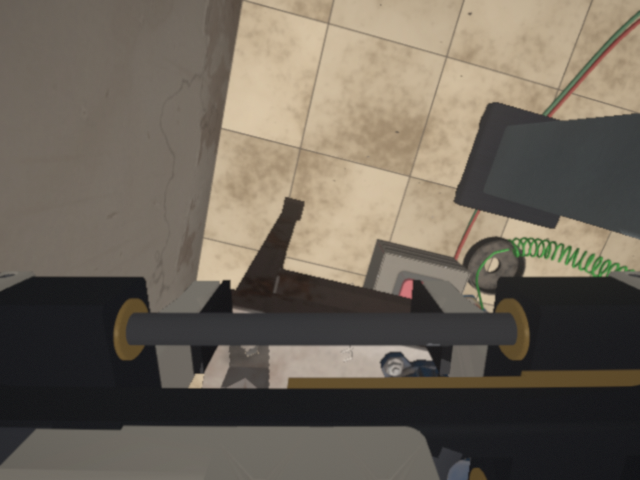

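The top view shows bolt-shaped things at (251,272), (340,271) and (204,270), all grey. There is also a yellow one at (374,284), a red one at (204,233), a black one at (164,254), and the nut at (300,265). The chute is at (408,220). I'll enlarge this area.

Run:
```python
from h import *
c=cv2.imread("pics/top0.png"); cv2.imwrite("pics/top0c.png",cv2.resize(c[220:310,150:400],(800,288),interpolation=cv2.INTER_CUBIC))
cv2.imwrite("pics/top0d.png",cv2.resize(c[180:270,350:470],(800,600),interpolation=cv2.INTER_CUBIC))
c=cv2.imread("pics/side0.png"); cv2.imwrite("pics/side0c.png",cv2.resize(c[170:390,210:430],(800,600)[:1]*2 if 0 else (600,600),interpolation=cv2.INTER_CUBIC))
```

```text
(no output)
```

View pics/top0c.png

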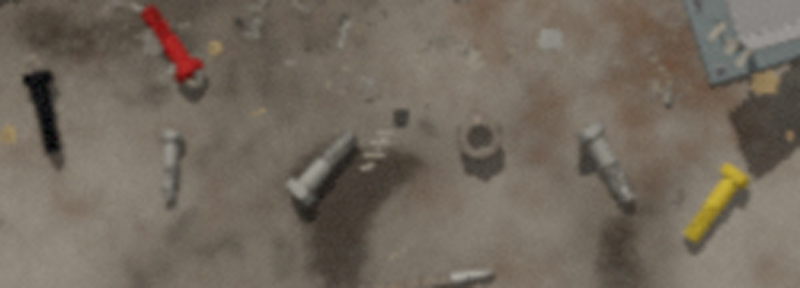

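View pics/top0d.png

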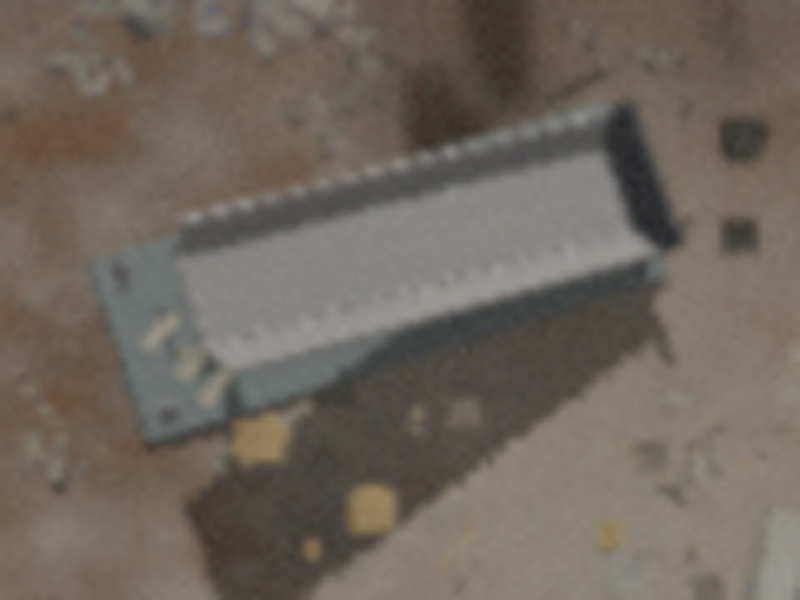

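View pics/side0c.png

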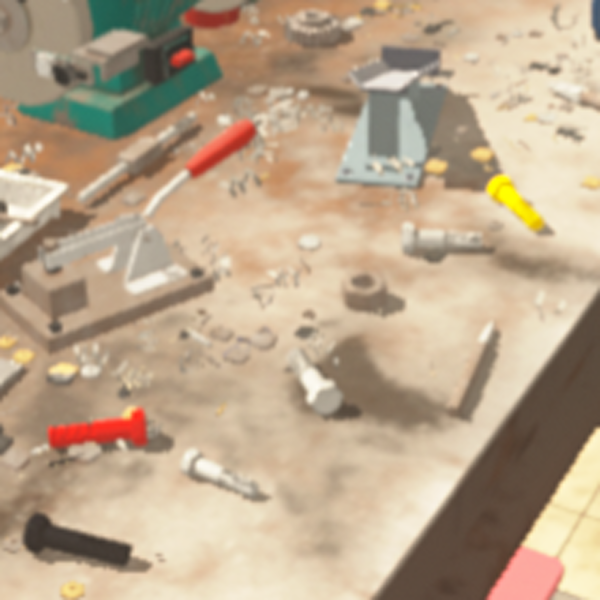

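```bash
cat >> h.py <<'E'
def pose(s):
    if 'hand_eye' in s:
        o=s['obs']; T=np.eye(4); T[:3,:3]=R.from_euler('xyz',o['orientation'],degrees=True).as_matrix(); T[:3,3]=o['tool_pos']
        T=T@np.array(s['hand_eye'])
    else:
        T=np.eye(4); T[:3,:3]=R.from_euler('xyz',s['attitude'],degrees=True).as_matrix(); T[:3,3]=s['position']
    return T
def ray(s,u,v):
    K=s['K']; p=cv2.undistortPoints(np.array([[[u,v]]],float),np.array(K),np.array([s['k1'],0,0,0,0.]))[0,0]
    T=pose(s); return T[:3,3], T[:3,:3]@np.array([p[0],-p[1],-1.])
def atz(s,u,v,z):
    o,d=ray(s,u,v); return o+d*(z-o[2])/d[2]
def dep(s,u,v,w=1):
    o,d=ray(s,u,v); u,v=int(round(u)),int(round(v)); p=s['depth'][v-w:v+w+1,u-w:u+w+1]; p=p[p>0]
    return o+d*np.median(p) if len(p) else None
def tri(a,b):
    A=[];B=[]
    for s,u,v in (a,b):
        o,d=ray(s,u,v); d/=np.linalg.norm(d); P=np.eye(3)-np.outer(d,d); A.append(P);B.append(P@o)
    x=np.linalg.lstsq(np.vstack(A),np.hstack(B),rcond=None)[0]
    return x
def proj(s,X):
    T=pose(s); p=T[:3,:3].T@(np.array(X,float)-T[:3,3]); r=np.array([p[0],-p[1]])/-p[2]
    r=r*(1+s['k1']*(r@r)); return np.array(s['K'])[:2,:2]@r+np.array(s['K'])[:2,2]
def load(n): return np.load(n+'.npy',allow_pickle=True).item()
E
python3 - <<'E'
from h import *
np.set_printoptions(precision=4,suppress=True)
t=load('top0'); s=load('side0')
f=lambda x,y:(150+x/3.2,220+y/3.2)
for n,a,b in (('A',(297,196),(354,136)),('B',(592,128),(631,208)),('C',(172,130),(170,205)),('nut',(478,138),(478,138))):
    p=[atz(t,*f(*q),0.011) for q in (a,b)]; print(n,*p,np.linalg.norm(p[0]-p[1]),(p[0]+p[1])/2, dep(t,*f(*a)),dep(t,*f(*b)))
g=lambda x,y:(350+x/6.667,180+y/6.667)
for n,q in dict(hiL=(180,215),hiR=(240,368),loL=(610,105),loR=(660,250),floorhi=(200,305),floorlo=(620,205),foot1=(95,260),foot2=(150,440)).items():
    print(n,dep(t,*g(*q)),atz(t,*g(*q),0.0))
k=lambda x,y:(210+x*220/600,170+y*220/600)
for n,q in dict(hiR=(352,78),hiL=(437,65),footR=(340,180),footL=(415,185),Ahead=(322,400),Atail=(298,360),Bhead=(408,240),Btail=(492,243),Chead=(188,462),Ctail=(260,495)).items():
    print(n,dep(s,*k(*q)),atz(s,*k(*q),0.01))
E
```

```text
A [0.4178 0.2628 0.011 ] [0.4683 0.2152 0.011 ] 0.06944373222710332 [0.4431 0.239  0.011 ] [0.4172 0.2617 0.0218] [0.4692 0.2159 0.0013]
B [0.4745 0.0138 0.011 ] [ 0.4066 -0.0183  0.011 ] 0.07513805504381713 [ 0.4405 -0.0023  0.011 ] [0.4729 0.0151 0.027 ] [ 0.4069 -0.0191  0.0033]
C [0.4737 0.3695 0.011 ] [0.4103 0.3699 0.011 ] 0.06337401773658156 [0.442  0.3697 0.011 ] [0.4731 0.3684 0.0171] [0.4107 0.3716 0.0018]
nut [0.4663 0.1105 0.011 ] [0.4663 0.1105 0.011 ] 0.0 [0.4663 0.1105 0.011 ] [ 0.4674  0.1104 -0.0002] [ 0.4674  0.1104 -0.0002]
hiL [ 0.6081 -0.1059  0.0025] [ 0.6086 -0.1063  0.    ]
hiR [ 0.5284 -0.1104  0.1044] [ 0.5438 -0.1297  0.    ]
loL [ 0.6486 -0.2821  0.034 ] [ 0.6565 -0.2925  0.    ]
loR [ 0.5876 -0.3003  0.0339] [ 0.5939 -0.3111  0.    ]
floorhi [ 0.5542 -0.0969  0.0967] [ 0.5704 -0.1137  0.    ]
floorlo [ 0.6082 -0.2869  0.0253] [ 0.6132 -0.2947  0.    ]
foot1 [ 0.5892 -0.0699  0.0011] [ 0.5894 -0.0701  0.    ]
foot2 [ 0.5135 -0.0909  0.0025] [ 0.5138 -0.0913  0.    ]
hiR [ 0.582  -0.0899  0.1004] [ 0.6747 -0.2678  0.01  ]
hiL [ 0.5877 -0.2965  0.0319] [ 0.608  -0.3419  0.01  ]
footR [ 0.5823 -0.0662  0.0028] [ 0.576  -0.0543  0.01  ]
footL [ 0.5143 -0.0902  0.0031] [ 0.5088 -0.0784  0.01  ]
Ahead [0.4209 0.2665 0.0129] [0.4228 0.263  0.01  ]
Atail [0.4605 0.2326 0.0156] [0.4645 0.2256 0.01  ]
Bhead [0.4657 0.0263 0.0157] [0.4698 0.0175 0.01  ]
Btail [ 0.4096 -0.0311 -0.0017] [ 0.4022 -0.0123  0.01  ]
Chead [0.4684 0.3773 0.0137] [0.4711 0.3734 0.01  ]
Ctail [0.4133 0.3712 0.0011] [0.4075 0.3805 0.01  ]
```

The three grey bolts measure 69, 75 and 63 mm long, at top-view pixels A (251,272), B (340,271) and C (204,270). A and B are the large ones and C is the small bystander. The black, red and yellow ones are excluded by the description. Next I'll fit the chute from depth and plan the tool poses.

```bash
cat >> h.py <<'E'
def tool(o=None):
    o=o or ctrl.get_obs(); return R.from_euler('xyz',o['orientation'],degrees=True).as_matrix(), np.array(o['tool_pos'])
def delta(Rt,pt):
    Rm,p=tool(); return Rm.T@(np.array(pt)-p), R.from_matrix(Rm.T@Rt).as_rotvec(degrees=True)
def cloud(s,u0,u1,v0,v1):
    P=[];U=[]
    for v in range(v0,v1):
        for u in range(u0,u1):
            z=s['depth'][v,u]
            if z>0:
                o,d=ray(s,u,v); P.append(o+d*z)
    return np.array(P)
E
python3 - <<'E'
from h import *
np.set_printoptions(precision=4,suppress=True)
print(tool()[0])
t=load('top0')
P=cloud(t,360,455,190,250)
# rough chute coords
y=np.array([-.267,.964]);y/=np.linalg.norm(y);x=np.array([y[1],-y[0]])
c=np.array([.5828,-.1937])
for it in range(4):
    q=P[:,:2]-c; a=q@x; b=q@y
    m=(abs(a)<0.013)&(abs(b)<0.09)&(P[:,2]>.015)
    A=np.c_[P[m],]; 
    co=np.linalg.lstsq(np.c_[a[m],b[m],np.ones(m.sum())],P[m][:,2],rcond=None)[0]
    break
print('plane z=',co,'slope deg',np.degrees(np.arctan(co[1])),m.sum(), np.std(P[m][:,2]-np.c_[a[m],b[m],np.ones(m.sum())]@co))
# cross profile: height residual vs a
r=P[:,2]-(co[1]*b+co[2])
for bl in (-.06,-.02,.02,.06):
    mm=(abs(b-bl)<.02)&(r>-.03)
    print(bl,[(round(al,3),round(float(np.median(r[mm&(abs(a-al)<.002)])),4)) for al in np.arange(-.04,.041,.004) if (mm&(abs(a-al)<.002)).sum()>2])
mm=(abs(a)<.015); 
print('along',[(round(bl,3),round(float(np.median(P[mm&(abs(b-bl)<.003)][:,2])),4)) for bl in np.arange(-.13,.13,.006) if (mm&(abs(b-bl)<.003)).sum()>1])
E
```

```text
[[-0.0004 -0.2403  0.9707]
 [ 0.0011  0.9707  0.2403]
 [-1.      0.0012 -0.0001]]
plane z= [0.0944 0.3457 0.059 ] slope deg 19.06987078999464 573 0.006615746734339622
-0.06 [(np.float64(-0.032), -0.029), (np.float64(-0.028), -0.0273), (np.float64(-0.024), 0.0107), (np.float64(-0.02), 0.0084), (np.float64(-0.016), 0.0049), (np.float64(-0.012), 0.0013), (np.float64(-0.008), -0.0011), (np.float64(-0.004), 0.0001), (np.float64(-0.0), -0.0009), (np.float64(0.004), -0.0005), (np.float64(0.008), 0.0003), (np.float64(0.012), -0.0008), (np.float64(0.016), -0.0012), (np.float64(0.02), -0.0007), (np.float64(0.024), 0.0004), (np.float64(0.028), 0.0009), (np.float64(0.032), 0.0071), (np.float64(0.036), 0.0098), (np.float64(0.04), 0.0083)]
-0.02 [(np.float64(-0.024), 0.0121), (np.float64(-0.02), 0.0093), (np.float64(-0.016), 0.0049), (np.float64(-0.012), -0.0003), (np.float64(-0.008), 0.0008), (np.float64(-0.004), 0.001), (np.float64(-0.0), 0.0017), (np.float64(0.004), -0.0006), (np.float64(0.008), -0.0002), (np.float64(0.012), 0.0001), (np.float64(0.016), -0.0005), (np.float64(0.02), -0.001), (np
[... 1680 characters left out ...]
.0537), (np.float64(-0.01), 0.0562), (np.float64(-0.004), 0.0586), (np.float64(0.002), 0.0594), (np.float64(0.008), 0.0629), (np.float64(0.014), 0.0646), (np.float64(0.02), 0.0658), (np.float64(0.026), 0.0688), (np.float64(0.032), 0.0711), (np.float64(0.038), 0.0733), (np.float64(0.044), 0.0755), (np.float64(0.05), 0.0774), (np.float64(0.056), 0.0794), (np.float64(0.062), 0.0806), (np.float64(0.068), 0.0842), (np.float64(0.074), 0.0871), (np.float64(0.08), 0.0882), (np.float64(0.086), 0.0906), (np.float64(0.092), 0.0841), (np.float64(0.098), 0.0195), (np.float64(0.104), 0.0141), (np.float64(0.11), 0.0069), (np.float64(0.116), 0.0069), (np.float64(0.122), 0.0002), (np.float64(0.128), 0.0007)]
```

Run:
```python
from h import *
np.set_printoptions(precision=3,suppress=True)
t=load('top0')
for u,v in ((495,290),(520,270),(520,300),(515,340),(545,300),(400,90),(465,245)): print(u,v,dep(t,u,v))
Rm,p=tool()
for w in ((.40,-.35,.42),(.44,-.002,.36)): print(Rm.T@(np.array(w)-p)); p=np.array(w)
```

```text
495 290 [ 0.388 -0.421  0.034]
520 270 [ 0.435 -0.457  0.118]
520 300 [ 0.358 -0.468  0.084]
515 340 [ 0.254 -0.456  0.068]
545 300 [ 0.358 -0.583  0.   ]
400 90 [ 0.873 -0.137  0.219]
465 245 [ 0.515 -0.353  0.001]
[-0.016  0.239  0.304]
[0.06  0.328 0.122]
```

```bash
python3 -m inch '[-0.002,0.030,0.038,0,0,0,0.0876, -0.002,0.030,0.038,0,0,0,0.0876, -0.002,0.030,0.038,0,0,0,0.0876, -0.002,0.030,0.038,0,0,0,0.0876, -0.002,0.030,0.038,0,0,0,0.0876, -0.002,0.030,0.038,0,0,0,0.0876, -0.002,0.030,0.038,0,0,0,0.0876, -0.002,0.030,0.038,0,0,0,0.0876]'
```

```text
clock: 1.15
tool_pos: [0.4044, -0.3422, 0.4175]
orientation: [108.8, 89.7, 122.3]
force: [0.1, -1.0, 0.5]
opening: 0.0877
```

```bash
python3 -m inch '[0.0075,0.042,0.010,-1.4,0,0,0.0876, 0.0075,0.042,0.010,-1.4,0,0,0.0876, 0.0075,0.042,0.010,-1.4,0,0,0.0876, 0.0075,0.042,0.012,-1.4,0,0,0.0876, 0.0075,0.042,0.015,-1.4,0,0,0.0876, 0.0075,0.042,0.015,-1.4,0,0,0.0876, 0.0075,0.042,0.015,-1.4,0,0,0.0876, 0.0075,0.042,0.015,-1.4,0,0,0.0876]'
python3 - <<'E'
from h import *
np.set_printoptions(precision=3,suppress=True)
s=snap('wrist'); np.save('w1.npy',s,allow_pickle=True); cv2.imwrite('pics/w1.png',s['color'][...,::-1])
print(tool(), ctrl.get_obs()['joint_pos'])
print(proj(s,[.44,-.002,.01]),proj(s,[.4745,.0138,.011]),proj(s,[.4066,-.0183,.011]))
E
```

```text
clock: 2.15
tool_pos: [0.393, 0.0204, 0.3577]
orientation: [74.2, 89.6, 99.4]
force: [0.4, -0.1, 0.8]
opening: 0.0873
(array([[-0.001, -0.427,  0.904],
       [ 0.007,  0.904,  0.427],
       [-1.   ,  0.007,  0.002]]), array([0.393, 0.023, 0.357])) [ 32.376  -4.975 -36.133  -0.433 -58.684 -96.89 ]
[277.462 256.728] [278.304 293.12 ] [275.4   219.546]
```

View pics/w1.png

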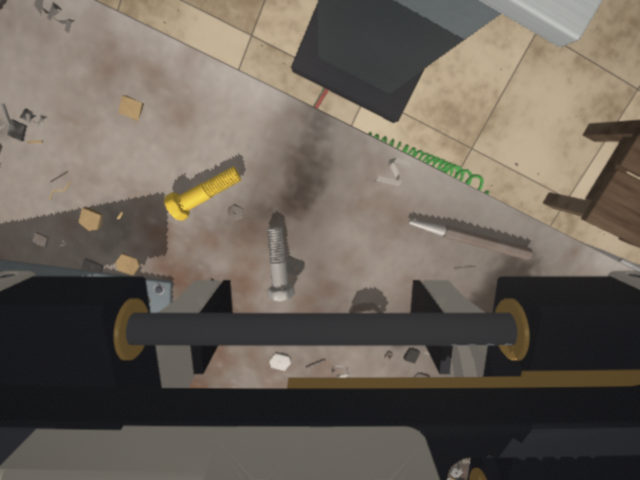

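Run:
```python
from h import *
c=cv2.imread("pics/w1.png"); cv2.imwrite("pics/w1c.png",cv2.resize(c[195:315,220:400],(800,533),interpolation=cv2.INTER_CUBIC))
```

```text
(no output)
```

View pics/w1c.png

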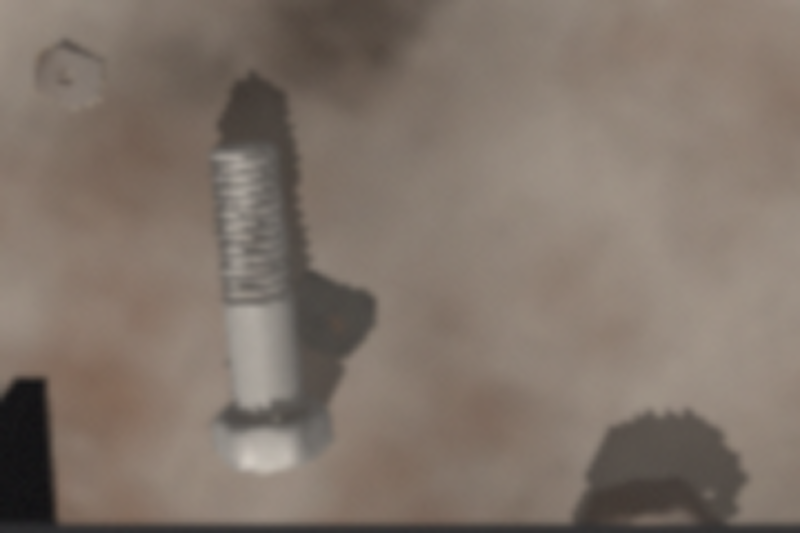

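Run:
```python
from h import *
np.set_printoptions(precision=4,suppress=True)
s=load('w1')
s['obs']['tool_pos']=list(s['obs']['tool_pos'])
f=lambda x,y:(220+x/4.444,195+y/4.444)
a=atz(s,*f(246,152),.009); b=atz(s,*f(266,408),.011)
d=b-a; print(a,b,np.linalg.norm(d),np.degrees(np.arctan2(d[1],d[0])), a+d/np.linalg.norm(d)*.035)
t=load('top0')
g=lambda x,y:(150+x/3.2,220+y/3.2)
# two-view height checks: tail and head centers top vs wrist
print(tri((s,*f(246,152)),(t,*g(628,203))), tri((s,*f(268,440)),(t,*g(596,135))))
print(s['obs']['tool_pos'],dep(s,*f(255,230)),dep(s,*f(265,360)),dep(s,*f(270,430)))
```

```text
[ 0.4158 -0.0147  0.009 ] [0.4676 0.0125 0.011 ] 0.0585594152898436 27.705356686112594 [0.4467 0.0016 0.0102]
[ 0.4099 -0.0142  0.0302] [0.4661 0.0133 0.0308]
[np.float64(0.392962258148068), np.float64(0.02037311395801109), np.float64(0.35772509495000127)] [ 0.4294 -0.0061  0.0141] [0.4547 0.0074 0.0171] [0.4674 0.0146 0.0217]
```

```bash
cat >> h.py <<'E'
def Rdown(phi):
    p=np.radians(phi); z=np.array([np.cos(p),np.sin(p),0]); x=np.array([0,0,-1.]); return np.c_[x,np.cross(z,x),z]
def show(Rt,pt):
    d,r=delta(Rt,pt); print('d',np.round(d,4),'rot',np.round(r,2),'tool',np.round(tool()[1],4))
E
python3 - <<'E'
from h import *
show(Rdown(27),[.445,.0005,.25])
E
```

```text
d [ 0.1069 -0.0438  0.0372] rot [-1.74  0.12 -0.38] tool [0.3928 0.0235 0.3571]
```

```bash
python3 -m inch '[0.025,-0.012,0.010,-0.5,0,-0.1,0.0876, 0.035,-0.012,0.010,-0.5,0,-0.1,0.0876, 0.030,-0.012,0.010,-0.5,0,-0.1,0.0876, 0.017,-0.008,0.007,-0.3,0,-0.1,0.0876, 0,0,0,0,0,0,0.0876]'
python3 - <<'E'
from h import *
np.set_printoptions(precision=3,suppress=True)
s=snap('wrist'); np.save('w2.npy',s,allow_pickle=True); c=s['color'][...,::-1]; cv2.imwrite('pics/w2.png',c)
show(Rdown(27),[.445,.0005,.184])
E
```

```text
clock: 2.82
tool_pos: [0.4468, 0.003, 0.2477]
orientation: [-0.8, 89.7, 26.7]
force: [-0.3, 0.5, -0.3]
opening: 0.0875
d [ 0.064 -0.002 -0.003] rot [0.51 0.33 0.  ] tool [0.447 0.003 0.248]
```

View pics/w2.png

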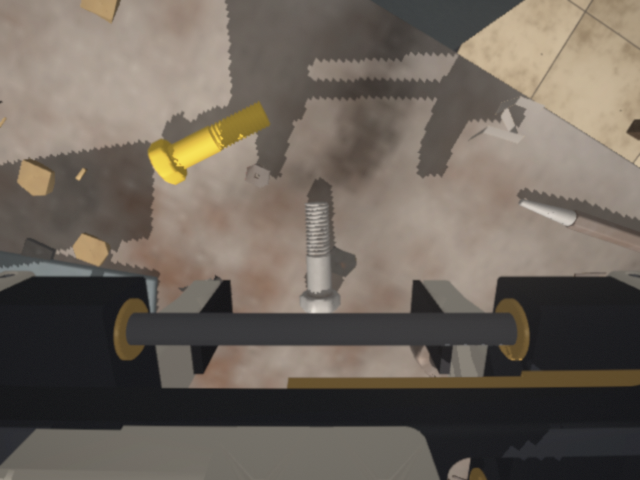

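Run:
```python
from h import *
np.set_printoptions(precision=4,suppress=True)
s=load('w2')
a=atz(s,316,206,.009); b=atz(s,319,293,.011)
d=b-a; print(a,b,np.linalg.norm(d),np.degrees(np.arctan2(d[1],d[0])), a+d/np.linalg.norm(d)*.035)
print(dep(s,317,230),dep(s,319,275),dep(s,320,300))
s1=load('w1'); print(tri((s,316,206),(s1,220+246/4.444,195+152/4.444)),tri((s,319,293),(s1,220+266/4.444,195+408/4.444)))
```

```text
[ 0.4175 -0.0156  0.009 ] [0.468  0.0127 0.011 ] 0.057915395173300334 29.238285903736 [0.448  0.0015 0.0102]
[ 0.4297 -0.0085  0.014 ] [0.4545 0.0058 0.0171] [0.4678 0.0134 0.0214]
[ 0.4196 -0.0148 -0.0048] [0.4676 0.0125 0.0114]
```

Run:
```python
from h import *
show(Rdown(28.5),[.447,.0015,.184])
```

```text
d [ 0.0644 -0.0015 -0.0008] rot [-0.99  0.33  0.01] tool [0.4467 0.0031 0.2484]
```

```bash
python3 -m inch '[0.025,-0.0015,0,-1.0,0.3,0,0.05, 0.024,0,0,0,0,0,0.05, 0.012,0,0,0,0,0,0.05, 0.002,0,0,0,0,0,0.05]'
python3 - <<'E'
from h import *
show(Rdown(28.5),[.447,.0015,.184])
E
```

```text
clock: 3.38
tool_pos: [0.4482, 0.0028, 0.1882]
orientation: [-6.3, 89.5, 22.2]
force: [-0.4, -0.4, 0.3]
opening: 0.0534
d [ 0.0042 -0.0006 -0.0018] rot [0.08 0.46 0.05] tool [0.4482 0.0028 0.1882]
```

```bash
python3 -m inch '[0.004,0,-0.001,0,0,0,0.05, 0,0,0,0,0,0,0.0, 0,0,0,0,0,0,0.0, 0,0,0,0,0,0,0.0, 0,0,0,0,0,0,0.0]'
python3 - <<'E'
from h import *
show(Rdown(28.5),[.447,.0015,.184])
print(ctrl.get_obs()['opening'])
E
```

```text
clock: 4.0
tool_pos: [0.4481, 0.0028, 0.1863]
orientation: [-6.2, 89.3, 22.4]
force: [-0.3, 0.2, 0.6]
opening: 0.0156
d [ 0.0023 -0.0006 -0.0016] rot [0.1  0.69 0.07] tool [0.4481 0.0028 0.1863]
0.01556806128273
```

```bash
python3 -m inch '[-0.02,0,0,0,0,0,0, -0.03,0,0,0,0,0,0, -0.03,0,0,0,0,0,0, -0.02,0,0,0,0,0,0,0,0,0,0,0,0,0]'
python3 - <<'E'
from h import *
np.set_printoptions(precision=3,suppress=True)
s=snap('wrist'); np.save('w3.npy',s,allow_pickle=True); c=s['color'][...,::-1]; cv2.imwrite('pics/w3.png',c)
s=snap('side'); c=s['color'][...,::-1]; cv2.imwrite('pics/s3.png',cv2.resize(c[120:320,250:450],(600,600),interpolation=cv2.INTER_CUBIC))
print(ctrl.get_obs()['opening'],ctrl.get_obs()['force'])
E
```

```text
clock: 4.62
tool_pos: [0.446, 0.0019, 0.2882]
orientation: [-3.4, 89.5, 25.2]
force: [0.1, -0.3, -1.4]
opening: 0.0143
0.014660111759344336 [-0.507 -0.071 -0.617]
```

View pics/w3.png

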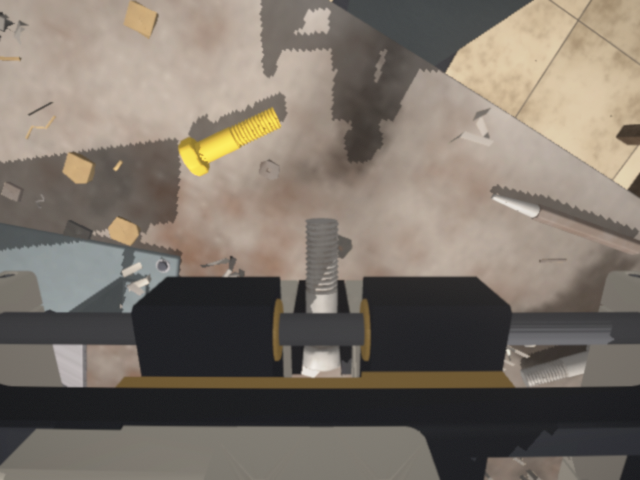

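View pics/s3.png

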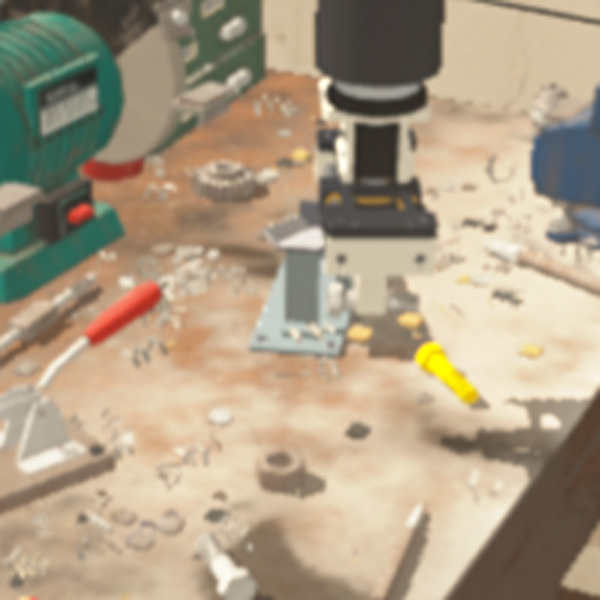

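Bolt B is held squarely: its threaded end is at (321,220) in the wrist view, centred between the jaws. Next I'll rotate it to the chute heading.

```bash
python3 -m inch '[-0.008,0,0,-9.7,0,0,0, -0.008,0,0,-9.7,0,0,0, -0.008,0,0,-9.7,0,0,0, -0.008,0,0,-9.7,0,0,0, -0.008,0,0,-9.7,0,0,0, -0.008,0,0,-9.7,0,0,0, -0.008,0,0,-9.7,0,0,0, -0.008,0,0,-9.7,0,0,0]'
cat >> h.py <<'E'
PH=106.3  # chute uphill heading
LOAD=np.array([.5751,-.1471,.0765])
def chuteR(ph=None,sl=20.):
    p=np.radians(ph or PH); a=np.radians(sl); yh=np.array([np.cos(p),np.sin(p),0]); u=np.cos(a)*yh+[0,0,np.sin(a)]; n=-np.sin(a)*yh+[0,0,np.cos(a)]
    return np.c_[-n,np.cross(u,-n),u],u,n
E
python3 - <<'E'
from h import *
np.set_printoptions(precision=4,suppress=True)
s=load('w3'); Rm,p=tool(s['obs'])
o,d=ray(s,321,222); o=Rm.T@(o-p); d=Rm.T@d; print('tail in tool',o+d*(.176-o[0])/d[0]); 
q=dep(s,321,232); print(Rm.T@(q-p))
Rt,u,n=chuteR(); show(Rt,LOAD+n*(.178+.05)); print(ctrl.get_obs()['joint_pos'])
E
```

```text
clock: 5.72
tool_pos: [0.4424, 0.0007, 0.34]
orientation: [87.1, 89.0, -164.5]
force: [-0.1, -0.1, -1.0]
opening: 0.0144
tail in tool [ 0.176   0.0003 -0.0391]
[ 0.1729  0.0003 -0.0353]
d [ 0.0477 -0.0769 -0.2602] rot [  1.98 -19.97  -1.36] tool [0.4424 0.0007 0.34  ]
[ 25.7      1.7739 -32.2794  -0.2085 -56.9218  -7.1047]
```

```bash
python3 -m inch '[0,-0.012,-0.040,0,0,0,0, 0,-0.013,-0.044,0,0,0,0, 0,-0.013,-0.044,0,0,0,0, 0,-0.013,-0.044,0,0,0,0, 0,-0.013,-0.044,0,0,0,0, 0,-0.013,-0.044,2.0,0,0,0, 0,0,0,0,-7,0,0, 0,0,0,0,-7,0,0, 0,0,0,0,-6,0,0, 0,0,0,0,0,0,0]'
python3 - <<'E'
from h import *
np.set_printoptions(precision=4,suppress=True)
Rt,u,n=chuteR(); show(Rt,LOAD+n*(.178+.03)); print(ctrl.get_obs()['joint_pos'])
s=snap('wrist'); np.save('w4.npy',s,allow_pickle=True); c=s['color'][...,::-1]; cv2.imwrite('pics/w4.png',c)
E
```

```text
clock: 6.98
tool_pos: [0.6024, -0.228, 0.3166]
orientation: [6.5, 68.6, 112.7]
force: [-0.2, -0.4, -0.7]
opening: 0.0147
d [ 0.0469  0.0016 -0.003 ] rot [-0.5   1.23 -2.33] tool [ 0.6024 -0.228   0.3166]
[ -9.9124  26.4197   3.6306 -18.1732 -79.6459  31.3817]
```

View pics/w4.png

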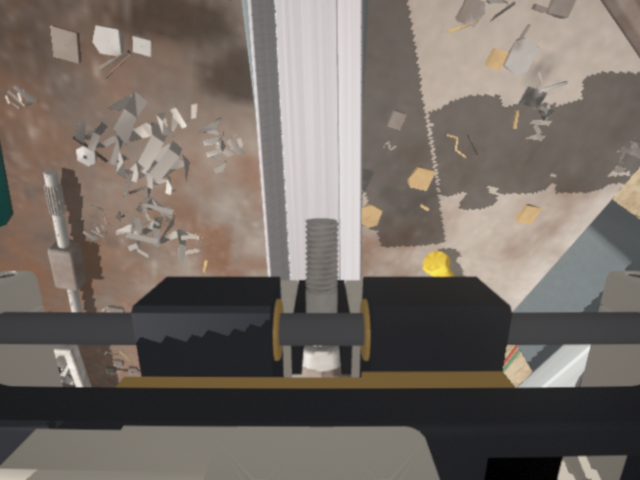

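Run:
```python
from h import *
np.set_printoptions(precision=4,suppress=True)
s=load('w4')
P=cloud(s,225,385,2,215)
Rt,u,n=chuteR(); x=-Rt[:,1]; x=np.cross(u,n)
q=P-LOAD; a=q@x; b=q@u; h=q@n
for bl in np.arange(-.16,-.02,.02):
    m=(abs(b-bl)<.01)&(h>-.02)
    f=m&(abs(a)<.012)
    e=m&(h>.009)&(h<.016)
    print(round(bl,3),'floor h',np.median(h[f]) if f.any() else None,[(round(al,3),round(float(np.median(h[m&(abs(a-al)<.0015)])),4)) for al in np.arange(-.036,.037,.003) if (m&(abs(a-al)<.0015)).sum()>2])
```

```text
-0.16 floor h None []
-0.14 floor h -0.0012969750703335035 [(np.float64(-0.03), 0.0103), (np.float64(-0.027), 0.0086), (np.float64(-0.024), 0.0058), (np.float64(-0.021), 0.0028), (np.float64(-0.018), -0.0002), (np.float64(-0.015), -0.0011), (np.float64(-0.012), -0.0013), (np.float64(-0.009), -0.0012), (np.float64(-0.006), -0.0012), (np.float64(-0.003), -0.0013), (np.float64(0.0), -0.0013), (np.float64(0.003), -0.0013), (np.float64(0.006), -0.0014), (np.float64(0.009), -0.0013), (np.float64(0.012), -0.0013), (np.float64(0.015), -0.0015), (np.float64(0.018), -0.0013), (np.float64(0.021), 0.0009), (np.float64(0.024), 0.0041), (np.float64(0.027), 0.0068), (np.float64(0.03), 0.0096), (np.float64(0.033), 0.0094)]
-0.12 floor h -0.0013027649533003927 [(np.float64(-0.033), 0.0084), (np.float64(-0.03), 0.0103), (np.float64(-0.027), 0.0086), (np.float64(-0.024), 0.0053), (np.float64(-0.021), 0.0019), (np.float64(-0.018), -0.0009), (np.float64(-0.015), -0.0011), (np.float64(-0.012), -0.0011), (np.float64(-0.009), -0.0012), (np.float64(-0.006), -0.0012), (np.float64(-0.003), -0.0013), (np.float6
[... 3104 characters left out ...]
0.01)]
-0.02 floor h -0.0012695990204207096 [(np.float64(-0.033), 0.0105), (np.float64(-0.03), 0.0092), (np.float64(-0.027), 0.0062), (np.float64(-0.024), 0.0031), (np.float64(-0.021), -0.0002), (np.float64(-0.018), -0.001), (np.float64(-0.015), -0.0012), (np.float64(-0.012), -0.001), (np.float64(-0.009), -0.0011), (np.float64(-0.006), -0.0012), (np.float64(-0.003), -0.0013), (np.float64(0.0), -0.0013), (np.float64(0.003), -0.0012), (np.float64(0.006), -0.0012), (np.float64(0.009), -0.0013), (np.float64(0.012), -0.0014), (np.float64(0.015), -0.0014), (np.float64(0.018), 0.0004), (np.float64(0.021), 0.0034), (np.float64(0.024), 0.0062), (np.float64(0.027), 0.0093), (np.float64(0.03), 0.0097)]
```

```bash
cat >> h.py <<'E'
PH=107.5
LOAD=LOAD-.0013*chuteR()[2]-.002*np.cross(chuteR()[1],chuteR()[2])
E
python3 - <<'E'
from h import *
Rt,u,n=chuteR(); print(LOAD); show(Rt,LOAD+n*(.178+.03)); show(Rt,LOAD+n*(.178+.015))
E
```

```text
[ 0.57305886 -0.14727736  0.0752784 ]
d [ 0.0481  0.0019 -0.0033] rot [-1.59  1.17 -1.94] tool [ 0.6022 -0.2277  0.3167]
d [ 0.0631  0.0014 -0.0036] rot [-1.59  1.17 -1.94] tool [ 0.6022 -0.2277  0.3167]
```

```bash
python3 -m inch '[0.010,0.001,-0.002,-0.8,0.6,-1.0,0, 0.015,0.001,-0.0015,-0.8,0.6,-1.0,0, 0.012,0,0,0,0,0,0, 0,0,0,0,0,0,0]'
python3 - <<'E'
from h import *
Rt,u,n=chuteR(); show(Rt,LOAD+n*(.178+.015))
E
```

```text
clock: 7.52
tool_pos: [0.596, -0.2177, 0.2775]
orientation: [0.4, 70.5, 108.0]
force: [0.2, 0.7, -0.9]
opening: 0.0146
d [0.0224 0.0006 0.0006] rot [ 0.08 -0.48 -0.16] tool [ 0.596  -0.2177  0.2775]
```

```bash
python3 -m inch '[0.012,0.0006,0.0006,0,-0.5,-0.2,0, 0.010,0,0,0,0,0,0, 0.001,0,0,0,0,0,0]'
python3 - <<'E'
from h import *
Rt,u,n=chuteR(); show(Rt,LOAD+n*(.178+.015))
o=ctrl.get_obs();print(o['force'],o['opening'])
s=snap('wrist'); np.save('w5.npy',s,allow_pickle=True); c=s['color'][...,::-1]; cv2.imwrite('pics/w5.png',c)
s=snap('side'); c=s['color'][...,::-1]; cv2.imwrite('pics/s5.png',cv2.resize(c[130:280,280:430],(600,600),interpolation=cv2.INTER_CUBIC))
E
```

```text
clock: 7.9
tool_pos: [0.593, -0.2092, 0.2553]
orientation: [-0.3, 70.0, 107.3]
force: [0.6, 0.4, -1.1]
opening: 0.0144
d [-0.0016  0.0004 -0.0004] rot [ 0.11 -0.03  0.06] tool [ 0.593  -0.2092  0.2553]
[ 0.59938256  0.42935087 -1.1098884 ] 0.014384056324840374
```

View pics/w5.png

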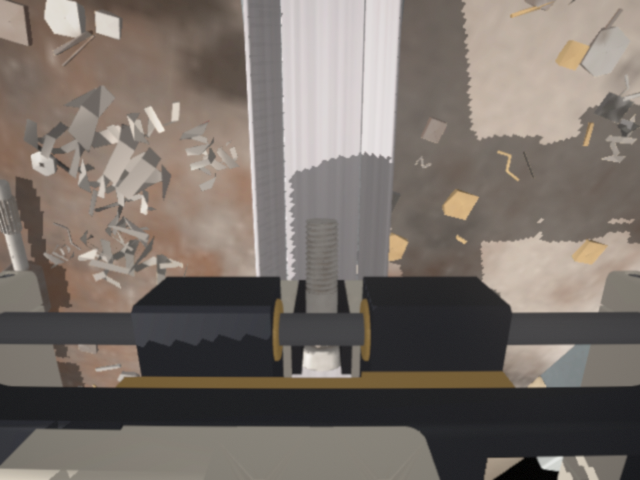

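View pics/s5.png

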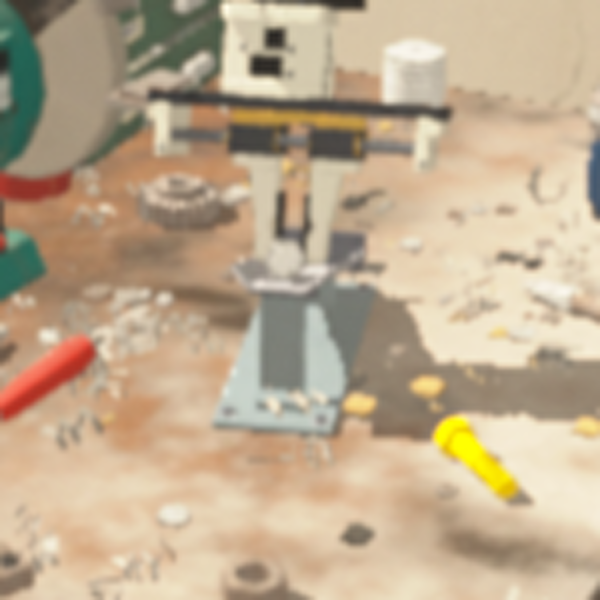

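```bash
python3 -m inch '[-0.001,0,0,0,0,0,0.05, 0,0,0,0,0,0,0.05, 0,0,0,0,0,0,0.05, 0,0,0,0,0,0,0.05, -0.01,0,0,0,0,0,0.05, -0.03,0,0,0,0,0,0.05, -0.03,0,0,0,0,0,0.0876]'
python3 - <<'E'
from h import *
o=ctrl.get_obs();print(o['force'],o['opening'])
s=snap('wrist'); np.save('w6.npy',s,allow_pickle=True); c=s['color'][...,::-1]; cv2.imwrite('pics/w6.png',c)
E
```

```text
clock: 8.88
tool_pos: [0.6006, -0.2334, 0.3252]
orientation: [-0.1, 70.0, 107.5]
force: [0.6, 0.4, -0.3]
opening: 0.0554
[ 0.61002449  0.41046727 -0.3255826 ] 0.05538875303219513
```

View pics/w6.png

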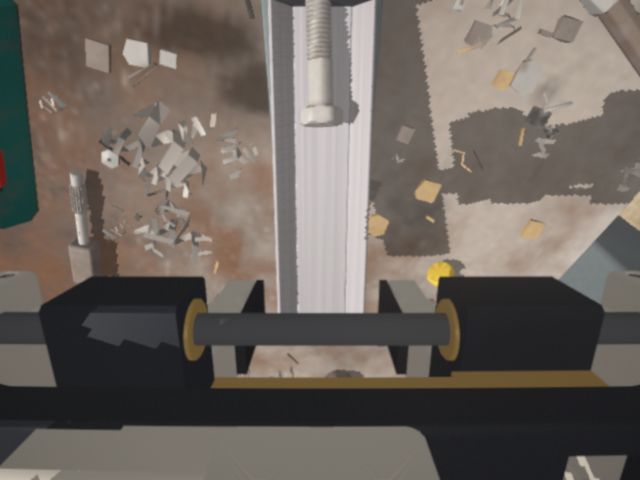

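The first bolt lies against the stop, head uphill (its head is at (319,110)). Next is bolt A.

```bash
python3 -m inch '[-0.01,0,0,0,7,0,0.0876, -0.01,0,0,0,7,0,0.0876, -0.01,0,0,0,6,0,0.0876,0,0,0,0,0,0,0.0876]'
python3 - <<'E'
from h import *
Rt=Rdown(136.7); show(Rt,[.443,.239,.33]); print(ctrl.get_obs()['joint_pos'])
Rm,p=tool(); print(Rm.T@(np.array([.443,.239,.33])-p))
E
```

```text
clock: 9.43
tool_pos: [0.604, -0.2431, 0.3636]
orientation: [-149.1, 88.9, -41.6]
force: [-0.3, -1.0, 0.1]
opening: 0.0874
d [0.0249 0.0085 0.5087] rot [-29.16  -1.09   0.32] tool [ 0.604  -0.2431  0.3636]
[ -4.57485322  19.53255516  -6.65170321   0.76079119 -62.91899104
  21.76990177]
[0.0249383  0.00851684 0.5086816 ]
```

```bash
python3 -m inch '[0.002,0.001,0.046,0,0,0,0.0876, 0.002,0.001,0.052,0,-0.1,0,0.0876, 0.002,0.001,0.052,0,-0.1,0,0.0876, 0.002,0.001,0.052,0,-0.1,0,0.0876, 0.002,0.001,0.052,0,-0.1,0,0.0876, 0.002,0.001,0.052,0,-0.1,0,0.0876, 0.003,0.001,0.052,0,-0.1,0,0.0876, 0.003,0.001,0.052,0,-0.1,0,0.0876, 0.003,0.001,0.052,0,-0.1,0,0.0876, 0.003,0,0.042,0,-0.1,0,0.0876, 0,0,0,-9.7,0,0,0.0876, 0,0,0,-9.7,0,0,0.0876, 0,0,0,-9.7,0,0,0.0876,0,0,0,0,0,0,0.0876]'
python3 - <<'E'
from h import *
Rt=Rdown(136.7); show(Rt,[.443,.239,.33]); print(ctrl.get_obs()['joint_pos'])
s=snap('wrist'); np.save('w7.npy',s,allow_pickle=True); c=s['color'][...,::-1]; cv2.imwrite('pics/w7.png',c)
E
```

```text
clock: 11.18
tool_pos: [0.4408, 0.2503, 0.3378]
orientation: [-5.4, 88.3, 131.4]
force: [-0.2, -0.5, -0.1]
opening: 0.0874
d [ 0.0075  0.0067 -0.0095] rot [0.05 1.7  0.16] tool [0.4408 0.2503 0.3378]
[ 51.08752702   8.07867587 -24.7171071   -2.01420542 -56.93158931
  -3.24446578]
```

View pics/w7.png

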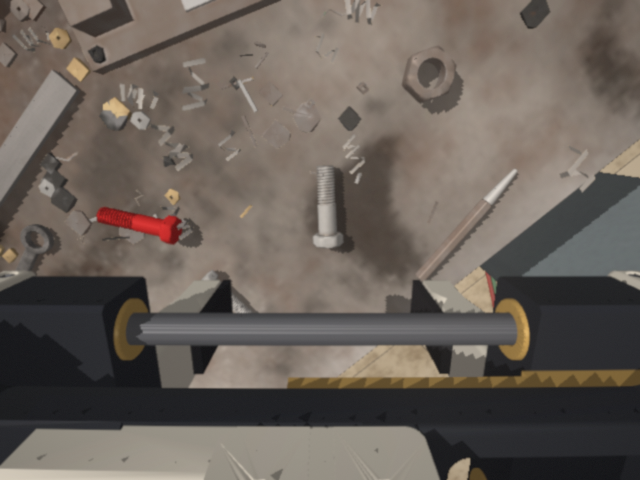

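Run:
```python
from h import *
c=cv2.imread("pics/w7.png"); cv2.imwrite("pics/w7c.png",cv2.resize(c[150:290,190:400],(800,533),interpolation=cv2.INTER_CUBIC))
```

```text
(no output)
```

View pics/w7c.png

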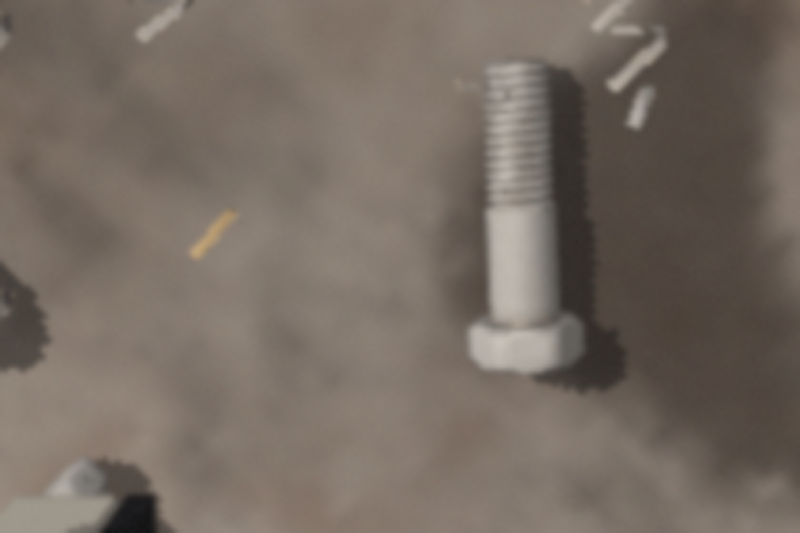

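Run:
```python
from h import *
np.set_printoptions(precision=4,suppress=True)
s=load('w7'); f=lambda x,y:(190+x/3.81,150+y/3.81)
a=atz(s,*f(517,66),.009); b=atz(s,*f(525,322),.011)
d=b-a; ph=np.degrees(np.arctan2(d[1],d[0])); m=a+d/np.linalg.norm(d)*.035; print(a,b,np.linalg.norm(d),ph,m)
print(dep(s,*f(518,130)),dep(s,*f(523,270)),dep(s,*f(525,345)))
show(Rdown(ph),[m[0],m[1],.24])
```

```text
[0.47   0.2182 0.009 ] [0.4255 0.2572 0.011 ] 0.05916863461118028 138.73165302007467 [0.4437 0.2412 0.0102]
[0.4599 0.2273 0.0143] [0.4363 0.2479 0.0176] [0.424  0.2589 0.022 ]
d [ 0.0975  0.0048 -0.0111] rot [-2.12  1.69  0.2 ] tool [0.4408 0.2502 0.3378]
```

```bash
python3 -m inch '[0.020,0.002,-0.004,-1,0.9,0.1,0.06, 0.030,0.0015,-0.004,-1,0.8,0.1,0.06, 0.030,0.001,-0.003,0,0,0,0.06, 0.015,0,0,0,0,0,0.05,0,0,0,0,0,0,0.05]'
python3 - <<'E'
from h import *
np.set_printoptions(precision=4,suppress=True)
s=snap('wrist'); np.save('w8.npy',s,allow_pickle=True); c=s['color'][...,::-1]; cv2.imwrite('pics/w8.png',c)
show(Rdown(138.7),[.4437,.2412,.183])
s=load('w8');print(proj(s,[.470,.2182,.009]),proj(s,[.4255,.2572,.011]))
E
```

```text
clock: 11.85
tool_pos: [0.4462, 0.2395, 0.2407]
orientation: [13.7, 89.8, 151.0]
force: [1.7, -0.1, -0.1]
opening: 0.0511
d [0.0583 0.0007 0.0028] rot [-1.37  0.16  0.02] tool [0.4464 0.2397 0.2413]
[319.5469 211.4443] [322.0608 302.263 ]
```

View pics/w8.png

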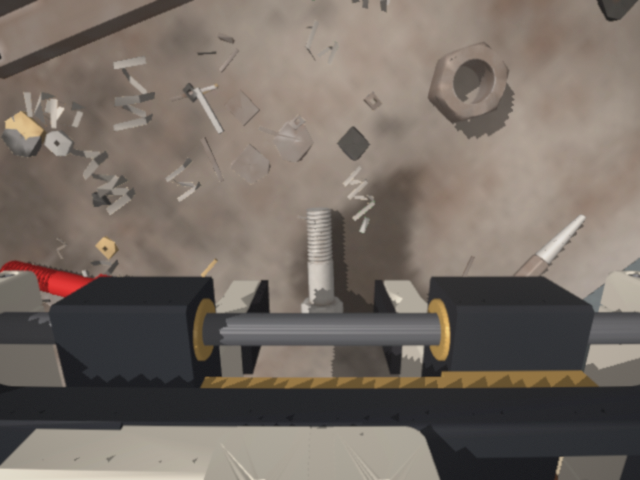

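The threaded end shows at (319,210) against the (319.5,211) I predicted, so I'm descending.

```bash
python3 -m inch '[0.022,0.0005,0.0015,-1.3,0,0,0.05, 0.022,0,0.0015,0,0,0,0.05, 0.010,0,0,0,0,0,0.05, 0.002,0,0,0,0,0,0.05, 0,0,0,0,0,0,0.05]'
python3 - <<'E'
from h import *
show(Rdown(138.7),[.4437,.2412,.186])
E
```

```text
clock: 12.52
tool_pos: [0.4458, 0.2434, 0.1887]
orientation: [-68.1, 89.5, 70.2]
force: [0.3, 0.2, -0.7]
opening: 0.0497
d [0.0027 0.003  0.0001] rot [-0.39  0.18  0.46] tool [0.4458 0.2434 0.1887]
```

```bash
python3 -m inch '[0.004,0.003,0,-0.3,0,0.4,0.05, 0.001,0.001,0,0,0,0,0.05, 0,0,0,0,0,0,0, 0,0,0,0,0,0,0.0, 0,0,0,0,0,0,0.0, 0,0,0,0,0,0,0.0]'
python3 - <<'E'
from h import *
show(Rdown(138.7),[.4437,.2412,.186])
E
```

```text
clock: 13.28
tool_pos: [0.4434, 0.2406, 0.185]
orientation: [-48.9, 89.7, 89.8]
force: [-1.4, 0.2, 0.4]
opening: 0.0157
d [-0.001  -0.0006  0.0002] rot [-0.07  0.18  0.21] tool [0.4434 0.2406 0.185 ]
```

```bash
python3 -m inch '[-0.02,0,0,0,0,0,0, -0.04,0,0,0,0,0,0, -0.05,0,0,0,0,0,0, -0.05,0,0,0,0,0,0, 0,0,0,10.4,0,0,0, 0,0,0,10.4,0,0,0, 0,0,0,10.4,0,0,0, 0,0,0,0,0,0,0]'
python3 - <<'E'
from h import *
np.set_printoptions(precision=4,suppress=True)
s=snap('wrist'); np.save('w9.npy',s,allow_pickle=True); c=s['color'][...,::-1]; cv2.imwrite('pics/w9.png',c)
Rt,u,n=chuteR(); show(Rt,LOAD+n*(.178+.05)); o=ctrl.get_obs(); print(o['opening'],o['force'])
E
```

```text
clock: 14.28
tool_pos: [0.4424, 0.2389, 0.3491]
orientation: [31.6, 89.8, 138.2]
force: [0.6, -0.1, -1.0]
opening: 0.0147
d [ 0.0578 -0.0153 -0.4857] rot [ -0.81 -19.79   0.01] tool [0.4424 0.239  0.3491]
0.014361658706584625 [-0.619  -0.6365 -1.5513]
```

View pics/w9.png

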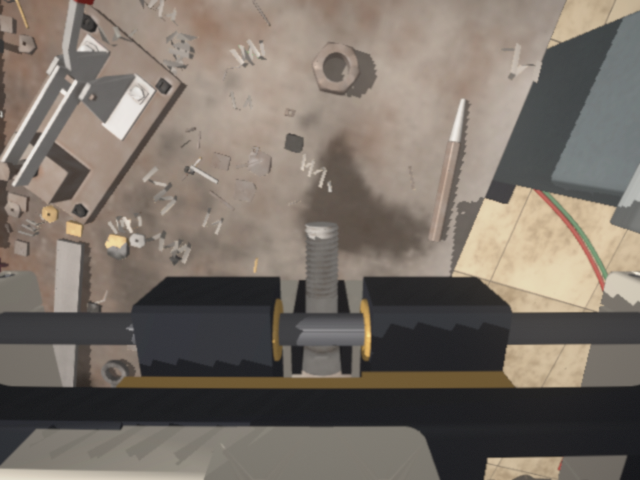

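Run:
```python
from h import *
np.set_printoptions(precision=4,suppress=True)
for n in ('w3','w9'):
    s=load(n); Rm,p=tool(s['obs'])
    for v in range(224,280,8):
        q=dep(s,321,v); 
        if q is not None: print(n,v,Rm.T@(q-p))
    c=s['color'][...,::-1]; cv2.imwrite(f'pics/{n}c.png',cv2.resize(c[200:390,250:400],(600,760)[:1]+(600,),interpolation=cv2.INTER_CUBIC))
```

```text
w3 224 [ 0.173   0.0003 -0.0389]
w3 232 [ 0.1729  0.0003 -0.0353]
w3 240 [ 0.1719  0.0003 -0.0318]
w3 248 [ 0.1722  0.0003 -0.0281]
w3 256 [ 0.1716  0.0003 -0.0245]
w3 264 [ 0.1719  0.0003 -0.0206]
w3 272 [ 0.1709  0.0002 -0.0172]
w9 224 [ 0.1785  0.0004 -0.037 ]
w9 232 [ 0.1709  0.0004 -0.0351]
w9 240 [ 0.171   0.0004 -0.0314]
w9 248 [ 0.1708  0.0004 -0.0278]
w9 256 [ 0.1705  0.0004 -0.0242]
w9 264 [ 0.1704  0.0004 -0.0205]
w9 272 [ 0.1701  0.0003 -0.0167]
```

View pics/w9c.png

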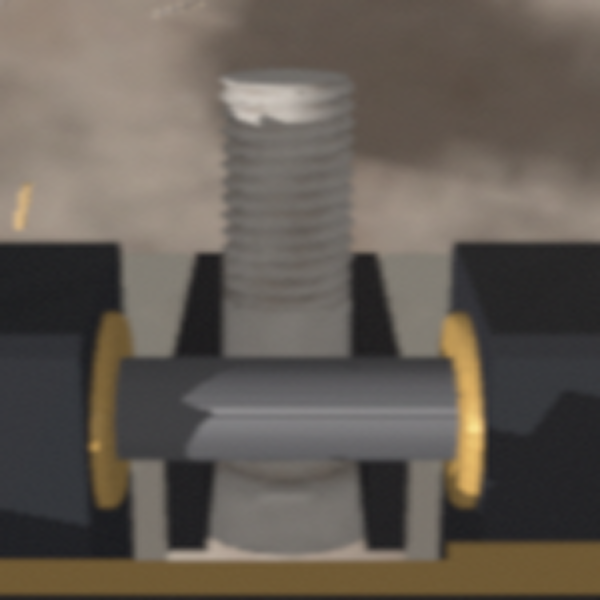

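```bash
python3 -m inch '[0,-0.001,-0.025,0,0,0,0, 0,-0.0015,-0.046,0,0,0,0, 0,-0.0015,-0.052,0,0,0,0, 0.002,-0.0015,-0.052,0,0,0,0, 0.003,-0.0015,-0.052,0,0,0,0, 0.003,-0.0015,-0.052,0,0,0,0, 0.003,-0.0015,-0.052,0,0,0,0, 0.003,-0.0015,-0.052,0,0,0,0, 0.003,-0.0015,-0.052,0,0,0,0, 0.003,-0.0015,-0.034,-0.8,0,0,0, 0,-0.001,-0.017,0,-7,0,0, 0,0,0,0,-7,0,0, 0,0,0,0,-6,0,0, 0,0,0,0,0,0,0]'
python3 - <<'E'
from h import *
Rt,u,n=chuteR(); show(Rt,LOAD+n*(.178+.03)); o=ctrl.get_obs(); print(o['opening'],o['force'])
s=snap('wrist'); np.save('w10.npy',s,allow_pickle=True); c=s['color'][...,::-1]; cv2.imwrite('pics/w10.png',c)
E
```

```text
clock: 16.08
tool_pos: [0.6138, -0.233, 0.3208]
orientation: [0.4, 69.0, 111.8]
force: [0.6, -0.5, -2.1]
opening: 0.0145
d [0.0552 0.0114 0.0042] rot [ 3.64  0.95 -1.5 ] tool [ 0.6138 -0.233   0.3208]
0.014458147213844605 [ 0.56922428 -0.48377952 -2.13190404]
```

View pics/w10.png

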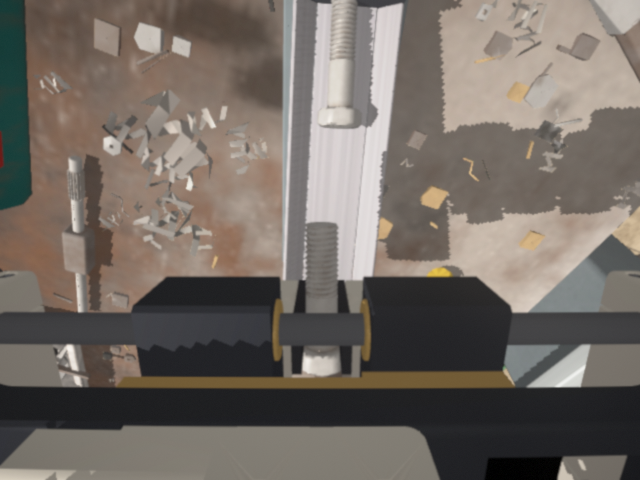

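```bash
python3 -m inch '[0.010,0.005,0.002,2,0.5,-0.7,0, 0.012,0.005,0.002,1.6,0.5,-0.7,0, 0.012,0.001,0,0,0,0,0, 0,0,0,0,0,0,0]'
python3 - <<'E'
from h import *
Rt,u,n=chuteR(); show(Rt,LOAD+n*(.178+.015)); o=ctrl.get_obs(); print(o['opening'],o['force'])
E
```

```text
clock: 16.62
tool_pos: [0.5974, -0.2202, 0.2896]
orientation: [-0.1, 70.7, 108.0]
force: [-0.4, -0.1, -1.4]
opening: 0.0146
d [ 0.0347  0.0012 -0.0007] rot [ 0.48 -0.69 -0.15] tool [ 0.5974 -0.2202  0.2896]
0.01456067620796552 [-0.38218443 -0.08779436 -1.40599467]
```

```bash
python3 -m inch '[0.012,0.0012,-0.0005,0.4,-0.6,-0.1,0, 0.012,0,0,0,0,0,0, 0.006,0,0,0,0,0,0, 0,0,0,0,0,0,0]'
python3 - <<'E'
from h import *
Rt,u,n=chuteR(); show(Rt,LOAD+n*(.178+.015)); o=ctrl.get_obs(); print(o['opening'],o['force'])
E
```

```text
clock: 17.12
tool_pos: [0.5936, -0.2106, 0.2593]
orientation: [0.0, 70.1, 107.7]
force: [0.4, -0.1, -1.2]
opening: 0.0147
d [ 0.0027  0.0006 -0.0004] rot [ 0.18 -0.11 -0.07] tool [ 0.5936 -0.2106  0.2593]
0.014745515085388478 [ 0.37027198 -0.10314426 -1.19308336]
```

```bash
python3 -m inch '[0.003,0.0006,0,0,0,0,0, 0,0,0,0,0,0,0.05, 0,0,0,0,0,0,0.05, 0,0,0,0,0,0,0.05, 0,0,0,0,0,0,0.05, -0.01,0,0,0,0,0,0.05, -0.03,0,0,0,0,0,0.05, -0.03,0,0,0,0,0,0.0876]'
python3 - <<'E'
from h import *
o=ctrl.get_obs();print(o['force'],o['opening'])
s=snap('wrist'); np.save('w11.npy',s,allow_pickle=True); c=s['color'][...,::-1]; cv2.imwrite('pics/w11.png',c)
E
```

```text
clock: 18.12
tool_pos: [0.6002, -0.2332, 0.3245]
orientation: [0.3, 70.1, 108.0]
force: [0.5, 0.1, -0.0]
opening: 0.0555
[ 0.48004763  0.11181282 -0.01387757] 0.0554666518818835
```

View pics/w11.png

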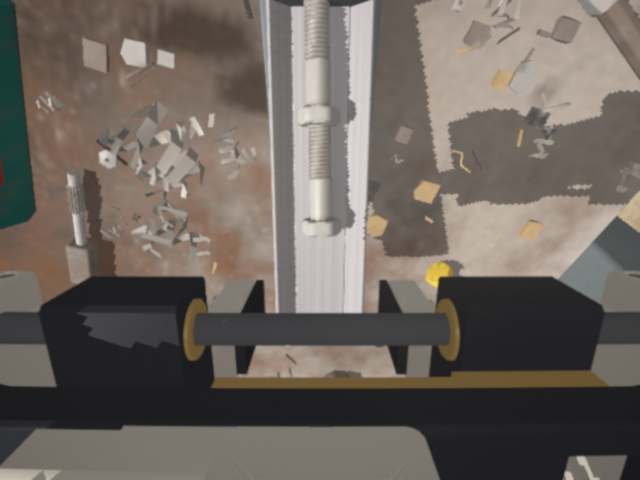

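Both bolts are queued, with heads at (316,113) and (319,228). I'll check their positions and heights, and whether the second has ridden onto the first's head.

```bash
python3 -m inch '[-0.02,0,0,0,0,0,0.0876, -0.01,0,0,0,0,0,0.0876, 0,0,0,0,0,0,0.0876]'
python3 - <<'E'
from h import *
np.set_printoptions(precision=4,suppress=True)
s=snap('wrist'); Rt,u,n=chuteR(); x=np.cross(u,n)
c=s['color'][...,::-1]; cv2.imwrite('pics/w12.png',cv2.resize(c[0:280,210:430],(616,784)[:1]+(590,),interpolation=cv2.INTER_CUBIC))
P=cloud(s,270,370,0,275); q=P-LOAD; a=q@x;b=q@u;h=q@n
# b = along slope; stop at b=-.165 nominal
for bl in np.arange(-.20,.03,.007):
    m=(abs(b-bl)<.0035)&(abs(a)<.02)
    k=m&(h>.008)
    if k.sum()>3: print(round(bl+.165,3),'top h',round(np.percentile(h[k],95),4),'a',np.round([a[k].min(),a[k].max()],4))
t=snap('top'); c2=t['color'][...,::-1]; cv2.imwrite('pics/t12.png',cv2.resize(c2[180:300,150:480],(800,291),interpolation=cv2.INTER_CUBIC))
E
```

```text
clock: 18.55
tool_pos: [0.6043, -0.2454, 0.3603]
orientation: [-0.9, 70.4, 106.8]
force: [0.7, -0.7, -0.5]
opening: 0.0856
0.007 top h 0.027 a [-0.0197  0.02  ]
0.014 top h 0.0251 a [-0.02    0.0199]
0.021 top h 0.0165 a [-0.0054  0.0094]
0.028 top h 0.0171 a [-0.0055  0.0094]
0.035 top h 0.0174 a [-0.0055  0.0094]
0.042 top h 0.0183 a [-0.0062  0.0095]
0.049 top h 0.019 a [-0.0063  0.0095]
0.056 top h 0.0192 a [-0.0064  0.0087]
0.063 top h 0.0198 a [-0.0065  0.0087]
0.07 top h 0.0244 a [-0.0124  0.0146]
0.077 top h 0.0248 a [-0.0125  0.0147]
0.084 top h 0.0162 a [-0.0104  0.0124]
0.091 top h 0.0164 a [-0.0076  0.0074]
0.098 top h 0.0169 a [-0.0077  0.0074]
0.105 top h 0.0172 a [-0.0078  0.0074]
0.112 top h 0.0181 a [-0.0079  0.0074]
0.119 top h 0.0189 a [-0.0079  0.0074]
0.126 top h 0.0194 a [-0.0079  0.0066]
0.133 top h 0.0196 a [-0.0089  0.0066]
0.14 top h 0.0241 a [-0.0144  0.0121]
0.147 top h 0.0248 a [-0.0145  0.0121]
```

View pics/w12.png

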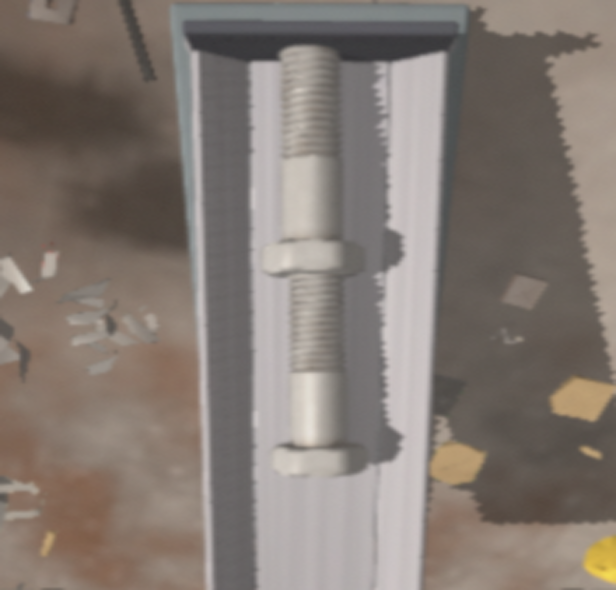

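View pics/t12.png

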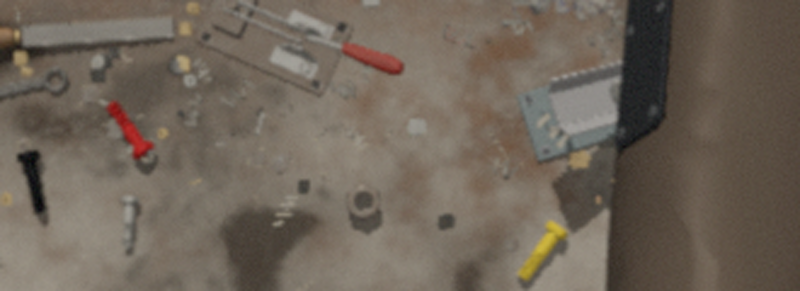

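Run:
```python
from h import *
o=ctrl.get_obs();print(o['qvel'],o['force'])
print(ctrl.close_job())
```

```text
[ 0.24140362  0.46321183 -0.5917238  -0.02494325  0.06964094  0.089418  ] [ 0.59041654 -0.11127786  0.07041231]
the job is handed in; nothing more can be done
None
```

I loaded both large bolts into the chute, heads uphill, and they now queue end to end against the stop. I handed the job in at about 18.7 s of the 58 s; it reported no verdict.

**Seating:** In the last wrist view and depth check, the first bolt's threaded end is against the stop and the second bolt's is against the first one's head. The first head ends about 80 mm up the trough and the second about 150 mm, exactly one bolt length apart. Both lie in line with the trough, and head tops about 25 mm above the floor show neither bolt has ridden up on anything.

**Clearance:** The gripper had opened and backed about 100 mm off the trough, with no notable force on the tool.

**Bystanders:** In the last top view the small bolt at about (203,271) and the nut at about (301,263) are within 1 to 3 pixels of where they started.

**Disagreements:**
- **Bolt position:** the top and wrist cameras put the first bolt about 7 mm apart, so I gripped on the closer wrist view.
- **Two-view heights:** heights triangulated from the top and wrist pictures were about 20 mm off and unusable. For heights I relied on wrist depth readings and the text's values; one point triangulated from two wrist positions agreed with them and the other did not.
- **Stop position:** the stop appeared about 10 mm further up the slope than the given 165 mm from my loading point. That is my estimate of the loading point being a little low, and the bolts sit correctly relative to the stop itself.

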